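# Hold a power-supply board up to the inspection camera

## Task

Take the power-supply board (the largest of the three boards standing in the black comb rack, the one with the finned heat sink and the transformer) out of its slot, holding it only by the bare board's two side edges so that the gripper never presses on its components. Hold it up in front of the inspection camera's lens at the lens's working distance of 120 mm: centred on the lens axis, component side facing the lens and square to it, heat-sink end up and level from side to side. Do not disturb the camera, the other two boards, the solder reel or the flux bottle, and finish with the gripper still holding the board there, quite still, with nothing else touching it.

Things in the scene. Friction and masses are not known exactly. Their poses are not given: they have to be found in the camera images.
- psu_board: power-supply board (80 to 170 g): green board 64 mm wide, 90 mm tall, 2 mm thick, standing loose on its lower edge in a rack slot (which one varies), leaning up to 4 degrees; lift it out along its z. Origin: middle of its lower edge. x = out of the component side, y = along its width (side edges at y = -32 and +32 mm, bare over their whole height), z = up along the board (top edge at 90 mm)
- psu_parts: components on the power-supply board (they move with it): transformer, two capacitors, finned heat sink along the top; up to 23 mm out of the board in +x, covering y = -23 to +23 mm and z = 36 to 83 mm of psu_board. Origin: centre of the board's component side, 45 mm above the lower edge; axes as psu_board. This is the point to bring to focus
- focus (a point): point in the air 120 mm in front of the lens glass on the lens axis (nothing to be seen there), 150 to 275 mm above the bench. Axes: x points along the lens axis to the lens, y is level, z is up, leaning back from the lens. When the board is presented rightly the axes of psu_parts coincide with these
- lens (a point): centre of the lens glass of the inspection camera: black barrel with a 60 mm ring light on a white block 60 x 48 x 48 mm, carried by a steel post (20 mm thick, 434 mm tall) beyond it. Axes as focus: it looks along its own -x, roughly towards the robot, tilted down 20 to 37 degrees. Its height on the post and its tilt (both stiff) vary
- camera_stand: the stand of the inspection camera: white base plate 180 x 150 x 14 mm fixed to the bench; origin on the bench under the plate, 50 mm in front of (to -x of) its centre; the post is at x = +110 mm; the lens looks to its -x
- rack: black comb rack fixed to the bench: tray 166 x 90 x 6 mm, two rails of teeth along x (at y = -15 and +15 mm, 8 mm thick) up to 32 mm above the bench. Nine slots 3 mm wide every 15 mm; the boards stand across it on the tray, 6 mm above the bench, in the slots at x = -45, 0 and +45 mm, component sides to its +x. Origin: centre of its underside
- logic_board: smaller green board, 48 mm wide, 66 mm tall, 2 mm thick, with one flat square chip, in another slot; loose; origin at the middle of its lower edge, axes as psu_board
- relay_board: smaller green board, 44 mm wide, 60 mm tall, 2 mm thick, with a row of three small relays (9 mm high), in another slot; loose; origin at the middle of its lower edge, axes as psu_board
- solder_reel: metal-coloured reel of solder standing on its flange, diameter 56 mm, height 45 mm, loose; origin at the centre of its underside
- flux_bottle: small clear bottle with a white cap, diameter 34 mm, height 62 mm, loose; origin at the centre of its underside

How it is judged:
On the way:
1. the power-supply board has been lifted clear of the rack's teeth in the gripper (z of psu_board in the frame of rack above 0.04 m and contact force between the fingers and psu_board above 2 N and contact force between psu_board and rack below 0.1 N), for 0.1 s.
At the end, for the whole second after the job is handed in: The fingers hold the board still, touching nothing else, its component-side centre within 15 mm of the focus point, facing the lens, square and level within 0.2 rad, heat sink up; camera not moved by 12 mm, other boards, reel and bottle upright within 20 mm of their places (distance between psu_parts and focus below 0.015 m and angle between the x axis of psu_parts and the x axis of focus, either way round below 0.2 rad and angle between the y axis of psu_parts and the y axis of focus, either way round below 0.2 rad and x of lens in the frame of psu_parts above 0.05 m and angle between psu_board's own z axis and vertical below 1.2 rad and contact force between the fingers and psu_board above 2 N and contact force between psu_board and rack below 0.1 N and contact force between psu_board and camera_stand below 0.1 N and linear speed of psu_board below 0.02 m/s and angular speed of psu_board below 0.2 rad/s and distance of focus from where it was at the start of the episode below 0.012 m and distance of each of logic_board, relay_board, solder_reel, flux_bottle from where it was at the start of the episode below 0.02 m and angle between each of logic_board, relay_board, solder_reel, flux_bottle's own z axis and vertical below 0.3 rad and contact force between psu_board and logic_board below 0.1 N and contact force between psu_board and relay_board below 0.1 N and contact force between psu_board and solder_reel below 0.1 N and contact force between psu_board and flux_bottle below 0.1 N); the arm keeps its last pose, push and grip.
It fails at once if the gripper presses on the power-supply board's components (over 3 N) (contact force between any of the arm, the fingers and psu_parts above 3 N).
It fails at once if the camera is pushed out of place (focus moved by 12 mm) (distance of focus from where it was at the start of the episode above 0.012 m).
It fails at once if another board is moved by 20 mm or tipped (distance of any of logic_board, relay_board from where it was at the start of the episode above 0.02 m or angle between any of logic_board, relay_board's own z axis and vertical above 0.3 rad).
It fails at once if the reel or the bottle is moved by 20 mm or tipped (distance of any of solder_reel, flux_bottle from where it was at the start of the episode above 0.02 m or angle between any of solder_reel, flux_bottle's own z axis and vertical above 0.3 rad).
It also fails if it takes over 32 s, if anything falls off the work surface, if the arm or the gripper's body presses on something with over 40 N, if the wrist force passes 120 N, or if a joint passes its speed limit or range.

## Robot

A 6-joint arm with a two-finger parallel gripper is mounted at the origin on the work surface. World frame = base frame: x ahead of the robot, y to its left, z up, the work surface at z = 0. Lengths are in m, angles in rad, forces in N, time in s.
With the tool pointing down it reaches from about 0.3 to 0.825 m from the base axis. Payload 5.4 kg.
Tool frame: the origin (TCP) lies midway between the tips of the shut fingers; the grasp point (between the pads) lies 19 mm behind it; z points along the fingers, y is the line along which they close (so a half turn about z gives the same grasp; the last joint's range is limited). The gripper opens to 92 mm and grips with 3 to 60 N. Pads are 20 mm wide; open, the fingers measure 128 mm over their backs; the gripper's body (75 mm by 189 mm) begins 69 mm behind the grasp point.
Start: joints at [-1.318, 0.158, 1.597, -0, 1.386, -0.21], TCP at [0.257, -0.515, 0.215] pointing down, gripper open.
Joint ranges: [-2.91, 2.91], [-0.94, 2.29], [0.18, 2.7], [-1.29, 4.43], [0.17, 2.64], [-3, 3]. Speed limits (rad/s): [2.57, 2.57, 3.14, 3.14, 3.14, 3.14].

## Interface

Orientations are given as a unit quaternion [w, x, y, z].
In Python, from cell import env gives the robot as it stands.
- The arm moves only by the shell command python3 -m pendant 'ROWS' [FORCE]. ROWS is text: rows parted by semicolons, each of 7 numbers parted by spaces: the turn, a rotation vector about the tool's x, y, z in rad, then the shift along the tool's x, y, z in mm, then the finger opening in mm, from 0 to 91.9. A call has 1 to 12 rows; each row shifts and turns the commanded pose from where the row before left it, along the tool's axes as they then stand; what a row does not reach is not made up. A row lasts 1/8 s, in which the tool goes at most 62.5 mm and 10.7 degrees, less where a joint would pass 70% of its speed; a pose out of reach is approached as far as the arm can. A call with a gripper value outside its range is refused whole. The fingers move at their own pace and stop on an object; FORCE is the grip in N (left out, the last holds). Time passes only in rows, so rows that do not move let the fingers close. It gives the time, the measured TCP pose, the force, the opening and the grip force at its end, in the units of the state.
- env.observe(): the state, without advancing time (a new reading comes with each control period).
- env.camera(name): name is "side" or "top" or "wrist"; returns a dict with "color" (384x512x3 uint8, blue, green, red), "fx", "fy", "cx", "cy" (pixels), "dist" ([k1, k2, p1, p2, k3] as OpenCV has them; the pictures are not rectified), "world_from_camera" (4x4, takes a point from camera to world coordinates). Camera axes: x right, y down, z forward; pixel columns grow to the right and rows downward; lengths in m; the calibration is good to about 2 mm. A picture is of the moment at which its call begins. There is no depth.
- env.sign_off(): hands the job in; it is judged then, once.
The state is a dict: "time": time; "joint_pos": joint angles; "qvel": joint speeds; "joint_torque": joint torques, N m; "tool_pos": TCP position; "ee_rot": TCP orientation; "wrist_force": force on the tool from outside, world axes, zero at the start; "wrist_torque": the same for the moment, N m; "grip_width": finger opening in m; "gripper_force": force on a finger pad.
Only numpy, scipy, OpenCV 4.12 (cv2) and the standard library are available. Lean on these libraries where they do the work, as an engineer would, in place of code of your own. Each camera call takes 0.05 s, during which the arm holds its last target. There are 200 camera calls.

## Working session

There is one attempt and no reset: what is moved stays moved. The work goes in short steps, Python scripts to look and compute and a shell command to move; the robot and the scene stay as the last step left them, time stands still between calls to the robot, and variables do not carry over. Pictures are saved under pics/ and viewed, at most 10 in all, crops included, and the job is handed in when it is done.

```bash
ls; mkdir -p pics; cat > h.py <<'E'
import numpy as np, cv2
from cell import env
from scipy.spatial.transform import Rotation as R
def cam(n):
    c=env.camera(n); c['K']=np.array([[c['fx'],0,c['cx']],[0,c['fy'],c['cy']],[0,0,1.]]); c['T']=np.array(c['world_from_camera']); c['d']=np.array(c['dist'],float); return c
def ray(c,uv):
    p=cv2.undistortPoints(np.array([[uv]],float),c['K'],c['d'])[0,0]
    d=c['T'][:3,:3]@np.array([p[0],p[1],1]); return c['T'][:3,3],d/np.linalg.norm(d)
def onz(c,uv,z):
    o,d=ray(c,uv); return o+d*(z-o[2])/d[2]
def tri(rs):
    A=sum(np.eye(3)-np.outer(d,d) for o,d in rs); b=sum((np.eye(3)-np.outer(d,d))@o for o,d in rs)
    x=np.linalg.solve(A,b); return x,[np.linalg.norm(np.cross(x-o,d)) for o,d in rs]
def proj(c,X):
    Ti=np.linalg.inv(c['T']); return cv2.projectPoints(np.atleast_2d(np.array(X,float)),cv2.Rodrigues(Ti[:3,:3])[0],Ti[:3,3],c['K'],c['d'])[0][:,0]
def Rq(q): return R.from_quat(np.array(q)[[1,2,3,0]])
E
python3 - <<'E'
from h import *
for n in ['side','top']:
    c=cam(n); cv2.imwrite(f'pics/{n}1.png',cv2.resize(c['color'],None,fx=1.5,fy=1.5,interpolation=cv2.INTER_CUBIC)); print(n,np.round(c['T'],3).tolist(),c['fx'],c['d'])
print(env.observe())
E
```

```text
pics
side [[-0.939, -0.18, 0.292, 0.329], [-0.343, 0.493, -0.8, 0.64], [0.0, -0.851, -0.525, 0.601], [0.0, 0.0, 0.0, 1.0]] 369.69884611192555 [0.0224624 0.        0.        0.        0.       ]
top [[-0.013, -0.989, 0.145, 0.445], [-1.0, 0.012, -0.003, -0.004], [0.001, -0.145, -0.989, 1.017], [0.0, 0.0, 0.0, 1.0]] 383.8336803427347 [-0.12240139  0.          0.          0.          0.        ]
{'time': 0.1, 'joint_pos': array([-1.31811721e+00,  1.58998625e-01,  1.59809178e+00, -3.67655444e-05,
        1.38622442e+00, -2.10069043e-01]), 'qvel': array([ 0.00061424, -0.00209756, -0.00206592,  0.00087034,  0.00015051,
       -0.00053673]), 'joint_torque': array([-3.22902806e-04, -3.86506212e+01, -3.22959280e+01,  7.02818739e-02,
        3.39295145e-02, -5.24049130e-05]), 'tool_pos': array([ 0.25652526, -0.51396719,  0.21371759]), 'ee_rot': array([-8.60506737e-04,  9.73351078e-01,  2.29318417e-01, -3.64076301e-05]), 'wrist_force': array([ 0.04337513, -0.87831635, -0.36316905]), 'wrist_torque': array([ 0.01898051, -0.03153788,  0.01984432]), 'gripper_force': 0.0, 'grip_width': 0.0922300064633199}
```

View pics/side1.png

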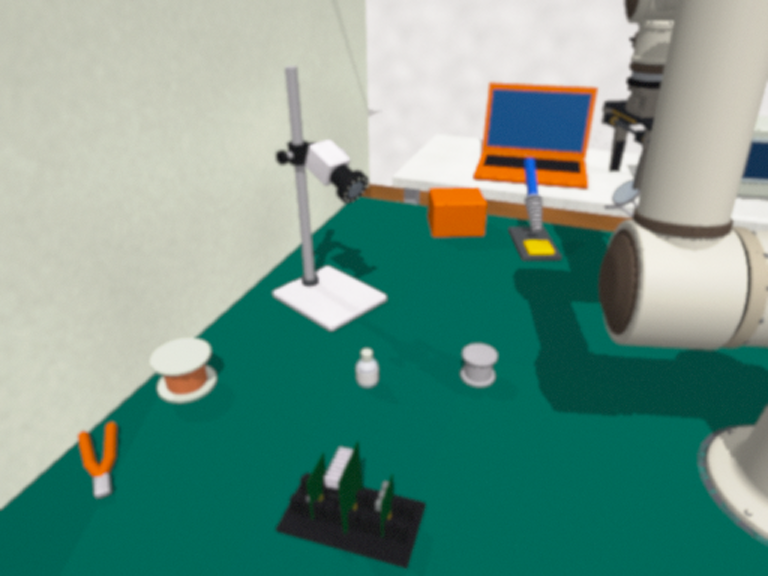

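View pics/top1.png

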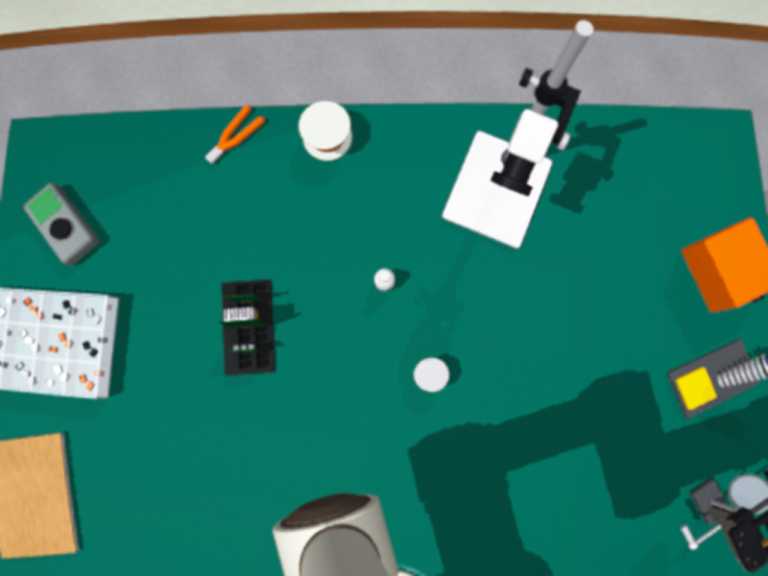

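```bash
python3 - <<'E'
from h import *
I={n:cam(n)['color'] for n in('side','top')}
def t(n,x,y,s): 
    w,h=int(400/s),int(300/s); return cv2.resize(I[n][y:y+h,x:x+w],(400,300),interpolation=cv2.INTER_CUBIC)
cv2.imwrite('pics/c.png',np.vstack([np.hstack([t('side',180,80,5),t('top',325,65,5)]),np.hstack([t('side',182,290,4),t('top',130,180,5)])]))
# masks
for n in I:
    hsv=cv2.cvtColor(I[n],cv2.COLOR_BGR2HSV); m=((hsv[...,1]<45)&(hsv[...,2]>175)).astype(np.uint8)
    for c in cv2.findContours(m,0,2)[0]:
        a=cv2.contourArea(c)
        if a>60: print(n,a,cv2.boundingRect(c),cv2.approxPolyDP(c,3,True)[:,0].tolist() if a<6000 else '')
    m=((hsv[...,2]<45)).astype(np.uint8)
    for c in cv2.findContours(m,0,2)[0]:
        a=cv2.contourArea(c)
        if a>100: print('dark',n,a,cv2.boundingRect(c),cv2.approxPolyDP(c,3,True)[:,0].tolist() if a<6000 else '')
E
```

```text
side 79.0 (63, 316, 9, 14) [[70, 316], [63, 321], [64, 329], [71, 327]]
side 172.0 (217, 299, 17, 25) [[231, 299], [225, 301], [217, 318], [221, 323]]
side 1021.0 (472, 292, 40, 65) [[478, 292], [472, 304], [478, 324], [511, 356], [511, 332], [496, 320]]
side 170.5 (105, 251, 39, 17) [[143, 252], [126, 263], [113, 262], [108, 252], [105, 260], [111, 266], [127, 266]]
side 191.5 (238, 232, 13, 25) [[244, 232], [238, 246], [241, 255], [246, 256], [250, 242]]
side 202.0 (309, 230, 22, 13) [[309, 234], [316, 242], [330, 238], [322, 230]]
side 1537.0 (182, 178, 75, 42) [[182, 195], [220, 219], [256, 199], [221, 178], [211, 182], [213, 187], [209, 191], [199, 186]]
side 3952.0 (423, 150, 75, 69) [[423, 150], [429, 177], [426, 214], [488, 218], [497, 195], [497, 175], [491, 156], [443, 160]]
side 7876.5 (443, 0, 69, 217) 
side 72123.0 (0, 0, 428, 339) 
dark side 2714.0 (185, 317, 97, 61) [[202, 318], [186, 353], [270, 377], [280, 335], [262, 331], [262, 344], [254, 352], [253, 342], [248, 339], [250, 328], [239, 326], [239, 338], [232, 340], [230, 356], [225, 328], [214, 324], [216, 333], [
[... 1157 characters left out ...]
 27, 41) [[494, 339], [485, 344], [491, 349], [486, 356], [497, 378], [502, 379], [511, 373], [505, 353], [508, 348], [511, 351], [511, 341], [503, 346]]
dark top 1292.5 (149, 187, 34, 61) [[179, 187], [149, 189], [149, 204], [168, 203], [173, 209], [173, 217], [150, 217], [151, 233], [155, 228], [169, 228], [171, 232], [154, 236], [159, 247], [182, 246]]
dark top 104.5 (34, 147, 13, 12) [[37, 147], [35, 156], [44, 157], [45, 148]]
dark top 251.5 (329, 103, 26, 26) [[340, 103], [329, 120], [340, 118], [340, 124], [351, 128], [354, 109], [348, 107], [341, 119], [344, 106]]
dark top 394.0 (357, 49, 29, 47) [[363, 49], [357, 63], [375, 72], [371, 95], [385, 61], [376, 54], [373, 59], [366, 59]]
```

View pics/c.png

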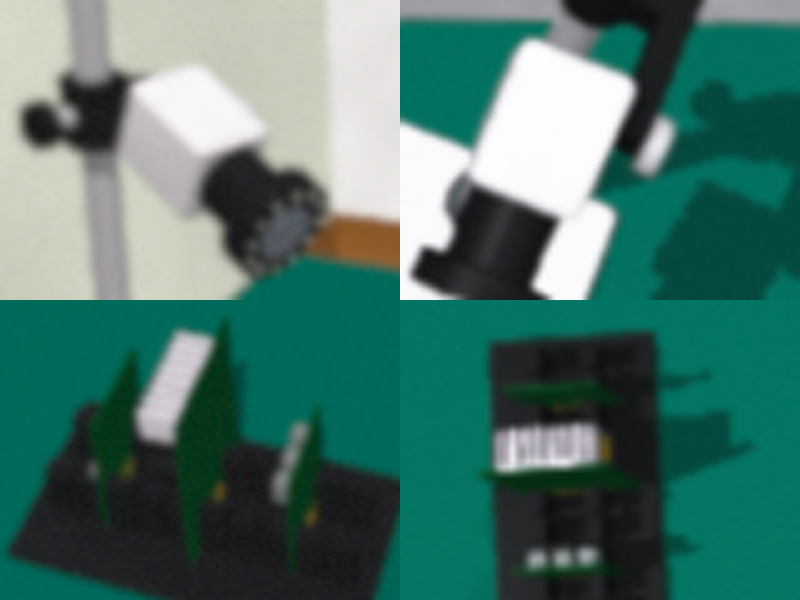

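```bash
cat > m.py <<'E'
from h import *
s=cam('side');t=cam('top')
fs=lambda x,y:(x/5+180-.4,y/5+80-.4); ft=lambda x,y:((x-400)/5+325-.4,y/5+65-.4)
print('plate'); P=[onz(t,p,.014) for p in [(317,89),(296,145),(346,163),(367,109)]]
for p in P: print(np.round(p,4))
P2=[onz(s,p,.014) for p in [(182,195),(220,219),(256,199),(221,178)]]
for p in P2: print('s',np.round(p,4))
C={}
for k,a,b in [('A',(200,160),(468,180)),('B',(133,100),(530,38)),('C',(195,68),(637,78)),('D',(267,132),(575,220))]:
    x,r=tri([ray(s,fs(*a)),ray(t,ft(*b))]); C[k]=x; print(k,np.round(x,4),np.round(r,4))
for a,b in['AB','DC','AD','BC']: v=C[b]-C[a]; print(a+b,np.linalg.norm(v).round(4),np.degrees(np.arctan2(v[1],v[0])).round(1),np.degrees(np.arcsin(v[2]/np.linalg.norm(v))).round(1))
print('rack');
for p in [(149,188.5),(180.5,187),(183,247.5),(150,249)]: print(np.round(onz(t,p,.006),4))
for p in [(185,353),(270,378),(282,335),(202,318)]: print('s',np.round(onz(s,p,.006),4))
ftr=lambda x,y:((x-400)/5+130-.4,(y-300)/5+180-.4)
print('psu top corners',[np.round(onz(t,ftr(*p),.096),4) for p in [(482,475),(640,487)]])
print('bottle',onz(s,(244,256),.0),onz(t,(384/1.5,280/1.5),.06),'reel',onz(t,(431/1.5,375/1.5),.045))
E
python3 m.py
```

```text
plate
[ 0.8787 -0.1763  0.014 ]
[ 0.7178 -0.1124  0.014 ]
[ 0.6668 -0.2461  0.014 ]
[ 0.8199 -0.3137  0.014 ]
s [ 0.8766 -0.1719  0.014 ]
s [ 0.7153 -0.098   0.014 ]
s [ 0.6588 -0.2273  0.014 ]
s [ 0.8112 -0.3081  0.014 ]
A [ 0.7337 -0.1706  0.2911] [0.0003 0.0003]
B [ 0.7846 -0.1956  0.3095] [0.0024 0.0024]
C [ 0.7661 -0.2351  0.3165] [0.0009 0.0009]
D [ 0.7152 -0.2122  0.2948] [0.0005 0.0005]
AB 0.0596 -26.1 18.0
DC 0.0599 -24.3 21.3
AD 0.0456 -113.9 4.6
BC 0.0442 -115.0 9.1
rack
[0.6053 0.2851 0.006 ]
[0.6082 0.1993 0.006 ]
[0.4473 0.1906 0.006 ]
[0.4437 0.2786 0.006 ]
s [0.6008 0.291  0.006 ]
s [0.4414 0.2834 0.006 ]
s [0.4475 0.1947 0.006 ]
s [0.6085 0.2112 0.006 ]
psu top corners [array([0.5269, 0.2651, 0.096 ]), array([0.5203, 0.1872, 0.096 ])]
bottle [0.60267133 0.00535486 0.        ] [ 0.59789515 -0.00315848  0.06      ] reel [ 0.43814533 -0.07994457  0.045     ]
```

```bash
python3 -m pendant '0 0 0.137 0 0 -10 91; 0 0 0.137 0 0 -10 91; 0 0 0.137 0 0 -10 91; 0 0 0 20 -50 0 91; 0 0 0 20 -50 0 91; 0 0 0 20 -50 0 91; 0 0 0 20 -50 0 91; 0 0 0 20 -50 0 91; 0 0 0 20 -50 0 91; 0 0 0 20 -50 0 91; 0 0 0 20 -50 0 91; 0 0 0 20 -50 0 91' 30
python3 -m pendant '0 0 0 20 -50 0 91; 0 0 0 20 -50 0 91; 0 0 0 20 -50 0 91; 0 0 0 20 -50 0 91; 0 0 0 20 -45 0 91; 0 0 0 15 -30 0 91;0 0 0 0 0 0 91;0 0 0 0 0 0 91'
python3 - <<'E'
from h import *
o=env.observe(); print(o['time'],o['tool_pos'],Rq(o['ee_rot']).as_matrix().round(3).tolist(),o['joint_pos'].round(2))
w=cam('wrist'); print(np.round(w['T'],3).tolist(),w['fx'])
s=cam('side');
cv2.imwrite('pics/w1.png',np.hstack([w['color'],s['color']])[:, :] if 0 else cv2.resize(w['color'],(768,576)))
E
```

```text
time: 1.8
tool_pos: [0.4135, -0.0541, 0.2448]
ee_rot: [0.0, 1.0, 0.026, 0.0]
wrist_force: [1.0, -0.7, 0.4]
grip_width: 0.0909
gripper_force: 0.0
time: 2.8
tool_pos: [0.5135, 0.2243, 0.2444]
ee_rot: [0.0, 1.0, 0.026, -0.0]
wrist_force: [1.9, -0.1, 0.6]
grip_width: 0.0909
gripper_force: 0.0
2.8 [0.51349681 0.22425464 0.24443293] [[0.999, 0.052, -0.001], [0.052, -0.999, -0.001], [-0.001, 0.0, -1.0]] [ 0.2   0.1   1.6  -0.    1.44  1.72]
[[0.052, -0.967, -0.248, 0.583], [-0.999, -0.05, -0.014, 0.228], [0.001, 0.249, -0.969, 0.415], [0.0, 0.0, 0.0, 1.0]] 325.57053841605915
```

View pics/w1.png

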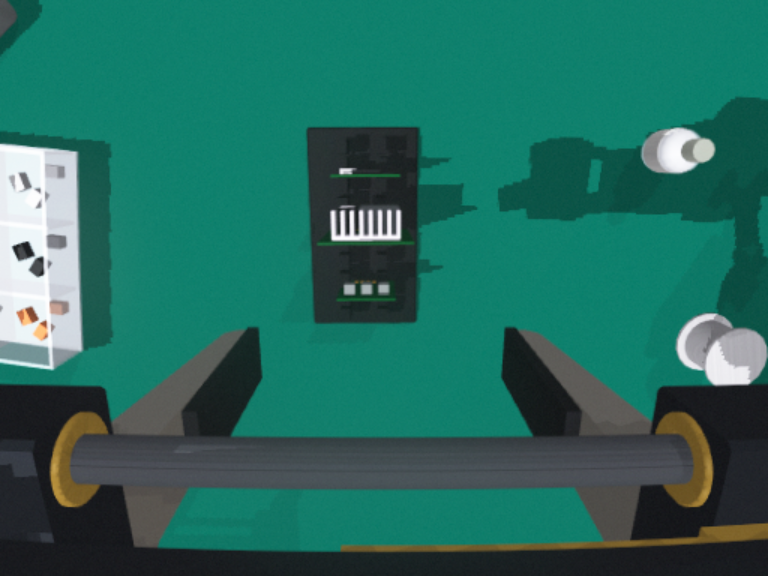

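```bash
python3 - <<'E'
from h import *
w=cam('wrist'); I=cv2.cvtColor(w['color'],cv2.COLOR_BGR2HSV)
f=lambda x,y:((x+.5)/1.5-.5,(y+.5)/1.5-.5)
for n,p,z in [('L',(318,243.5),.096),('R',(413,242.5),.096),('rk',(307,128),.006),('rk',(419,128),.006),('rk',(416,322),.006),('rk',(313,322),.006),('hsL',(330,241),.089),('hsR',(401,239),.089),('logicL',(331,176),.072),('logicR',(400,176),.072),('bot',(701,150),.062)]:
    print(n,onz(w,f(*p),z).round(4))
# fine rows of board green vs column
B=w['color'].astype(int)
for x in (216,222,240,264,270): print(x,[tuple(B[y,x]) for y in range(157,167)])
print([(x,tuple(B[162,x])) for x in list(range(208,216))+list(range(270,280))])
E
```

```text
L [0.5275 0.2665 0.096 ]
R [0.5313 0.2037 0.096 ]
rk [0.6059 0.2884 0.006 ]
rk [0.6103 0.1982 0.006 ]
rk [0.4463 0.1896 0.006 ]
rk [0.4416 0.2805 0.006 ]
hsL [0.5284 0.2592 0.089 ]
hsR [0.5322 0.2114 0.089 ]
logicL [0.5709 0.2614 0.072 ]
logicR [0.5733 0.2139 0.072 ]
bot [ 0.6049 -0.003   0.062 ]
216 [(np.int64(41), np.int64(52), np.int64(26)), (np.int64(34), np.int64(49), np.int64(18)), (np.int64(34), np.int64(49), np.int64(21)), (np.int64(34), np.int64(52), np.int64(20)), (np.int64(39), np.int64(67), np.int64(21)), (np.int64(63), np.int64(107), np.int64(34)), (np.int64(60), np.int64(89), np.int64(37)), (np.int64(51), np.int64(51), np.int64(43)), (np.int64(52), np.int64(51), np.int64(40)), (np.int64(51), np.int64(48), np.int64(40))]
222 [(np.int64(249), np.int64(244), np.int64(246)), (np.int64(254), np.int64(253), np.int64(254)), (np.int64(253), np.int64(251), np.int64(252)), (np.int64(207), np.int64(197), np.int64(201)), (np.int64(41), np.int64(69), np.int64(22)), (np.int64(62), np.int64(107), np.int64(34)), (np.int64(57), np.int64(85), np.int64(35)), (np.int64(53), np.int64(50), n
[... 1686 characters left out ...]
), np.int64(107), np.int64(33))), (213, (np.int64(60), np.int64(106), np.int64(33))), (214, (np.int64(64), np.int64(109), np.int64(35))), (215, (np.int64(63), np.int64(109), np.int64(33))), (270, (np.int64(56), np.int64(100), np.int64(30))), (271, (np.int64(55), np.int64(98), np.int64(29))), (272, (np.int64(53), np.int64(98), np.int64(25))), (273, (np.int64(53), np.int64(97), np.int64(25))), (274, (np.int64(55), np.int64(97), np.int64(28))), (275, (np.int64(52), np.int64(81), np.int64(34))), (276, (np.int64(43), np.int64(48), np.int64(32))), (277, (np.int64(58), np.int64(66), np.int64(24))), (278, (np.int64(74), np.int64(86), np.int64(18))), (279, (np.int64(70), np.int64(84), np.int64(14)))]
```

```bash
python3 -m pendant '0 0 0.008 15.5 -10 0 91; 0 0 0 0 0 45 91; 0 0 0 0 0 45 91; 0 0 0 0 0 45 91; 0 0 0 0 0 30 91; 0 0 0 0 0 20 91; 0 0 0 0 0 10 91; 0 0 0 0 0 0 91' 30
python3 - <<'E'
from h import *
o=env.observe();print(o['tool_pos'])
w=cam('wrist'); s=cam('side'); cv2.imwrite('pics/w2.png',np.vstack([w['color'][80:380],cv2.resize(s['color'][280:380,150:322],(512,298),interpolation=cv2.INTER_CUBIC)]))
E
```

```text
time: 3.95
tool_pos: [0.529, 0.2354, 0.0498]
ee_rot: [-0.0, 1.0, 0.022, 0.0]
wrist_force: [0.3, 0.1, -0.9]
grip_width: 0.0909
gripper_force: 0.0
[0.52895514 0.23543287 0.04984019]
```

View pics/w2.png

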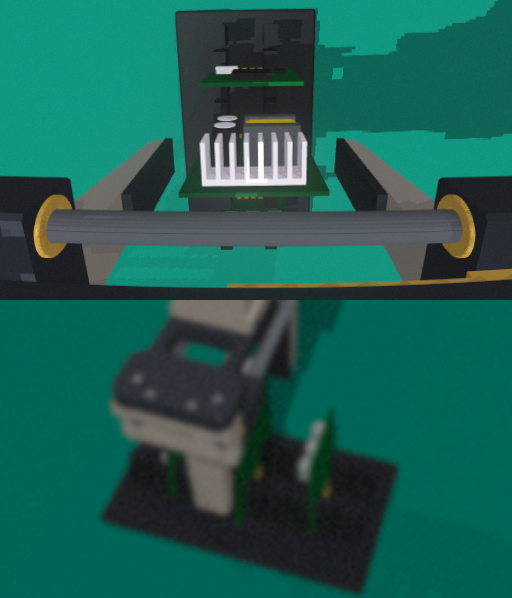

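```bash
python3 - <<'E'
from h import *
s=cam('side')
for X in [(.5308,.2814,.05),(.5308,.2814,.068),(.527,.267,.006),(.529,.267,.068),(.53,.267,.096),(.532,.203,.096)]:
    p=proj(s,X)[0]; print(X,p.round(1),((p-[150,280])*2.98+[0,300]).round(0))
# observed board near edge on plane of the edge y~.267
def ony(c,uv,y):
    o,d=ray(c,uv); return o+d*(y-o[1])/d[1]
print(ony(s,(182+180/4,290+140/4),.267),ony(s,(182+190/4,290+258/4),.267),ony(s,(182+222/4,290+18/4),.203))
print('finger edges',ony(s,(150+185/2.98,280+208/2.98),.2814),ony(s,(150+232/2.98,280+216/2.98),.2814))
E
```

```text
(0.5308, 0.2814, 0.05) [221.2 344.5] [212. 492.]
(0.5308, 0.2814, 0.068) [220.6 337.6] [210. 472.]
(0.527, 0.267, 0.006) [227.9 354.3] [232. 521.]
(0.529, 0.267, 0.068) [225.2 331.1] [224. 452.]
(0.53, 0.267, 0.096) [223.8 319.9] [220. 419.]
(0.532, 0.203, 0.096) [237.7 292.6] [261. 338.]
[0.52469758 0.267      0.08547894] [0.52373137 0.267      0.00691374] [0.53255719 0.203      0.09093663]
finger edges [0.5498055  0.2814     0.02666153] [0.51911898 0.2814     0.03397262]
```

```bash
python3 - <<'E'
from h import *
w=cam('wrist')
for n,p,z in [('L',(180,274),.096),('R',(328,273),.096),('Lback',(180,276),.096),('logic',(203,162),.072),('logicR',(304,162),.072)]: print(n,onz(w,p,z).round(4))
for X in [(.529,.281,.05),(.539,.281,.05),(.519,.281,.05),(.519,.281,.096),(.539,.281,.096)]: print(X,(proj(w,X)[0]-[0,80]).round(0))
E
```

```text
L [0.5278 0.2678 0.096 ]
R [0.5311 0.204  0.096 ]
Lback [0.5269 0.2678 0.096 ]
logic [0.573  0.2616 0.072 ]
logicR [0.5751 0.2145 0.072 ]
(0.529, 0.281, 0.05) [174. 151.]
(0.539, 0.281, 0.05) [174. 134.]
(0.519, 0.281, 0.05) [175. 167.]
(0.519, 0.281, 0.096) [151. 210.]
(0.539, 0.281, 0.096) [149. 169.]
```

```bash
python3 -m pendant '0 0 0 -1.5 0 0 80; 0 0 0 0 0 0 70; 0 0 0 0 0 0 60; 0 0 0 0 0 0 55; 0 0 0 0 0 0 55; 0 0 0 0 0 0 55' 30
```

```text
time: 4.9
tool_pos: [0.5273, 0.2355, 0.0497]
ee_rot: [-0.0, 1.0, 0.022, 0.0]
wrist_force: [-0.1, 0.3, 1.2]
grip_width: 0.0634
gripper_force: 30.0
```

```bash
python3 -m pendant '0 0 0 0 0 -10 55; 0 0 0 0 0 -15 55; 0 0 0 0 0 -20 55; 0 0 0 0 0 -25 55; 0 0 0 0 0 -25 55; 0 0 0 0 0 -20 55; 0 0 0 0 0 -15 55;0 0 0 0 0 -10 55; 0 0 0 0 0 0 55'
python3 - <<'E'
from h import *
w=cam('wrist'); s=cam('side')
cv2.imwrite('pics/w3.png',np.vstack([w['color'][80:380],cv2.resize(s['color'][210:380,150:440],(512,300),interpolation=cv2.INTER_CUBIC)]))
def P(c,uv,o,n): 
    p,d=ray(c,uv); return p+d*((o-p)@n)/(d@n)
th=np.radians(-24); n=np.array([-np.sin(th),np.cos(th),0]); t=cam('top')
for o in [(.768,-.207,0),(.750,-.2034,0)]:
    L=P(s,(180-.4+287/5,80-.4+232/5),np.array(o),n); B=P(s,(180-.4+198/5,80-.4+115/5),np.array(o),n)
    print('lens',L.round(4), 'top px',proj(t,L)[0].round(1))
E
```

```text
time: 6.02
tool_pos: [0.5275, 0.2356, 0.1903]
ee_rot: [-0.0, 1.0, 0.022, 0.0]
wrist_force: [0.2, -0.4, -2.5]
grip_width: 0.0635
gripper_force: 30.0
lens [ 0.6873 -0.1711  0.2591] top px [336.5 127.8]
lens [ 0.6897 -0.1765  0.2567] top px [338.8 127. ]
```

View pics/w3.png

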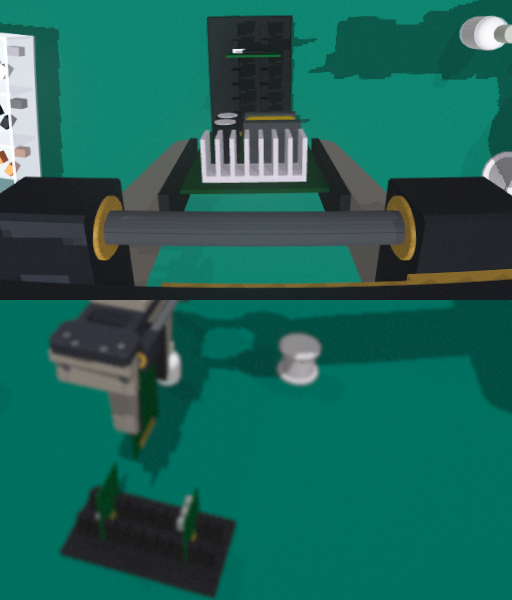

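```bash
python3 -m pendant '0 0 0 0 15 -4 55; 0 0 0 1 35 -4 55; 0 0 0 2 45 -4 55; 0 0 0 2 50 -4 55; 0 0 0 2 50 -4 55; 0 0 0 1 50 -4 55; 0 0 0 1 50 0 55; 0 0 0 1 40 0 55; 0 0 0 0 20 0 55; 0 0 0 0 10 0 55; 0 0 0 0 0 0 55'
python3 -m pendant '0 0 0.06 0 0 0 55; 0 0 0.1 0 0 0 55; 0 0 0.12 0 0 0 55; 0 0 0.12 0 0 0 55; 0 0 0.0625 0 0 0 55; 0 0.06 0 0 0 0 55; 0 0.1 0 0 0 0 55; 0 0.1 0 0 0 0 55; 0 0.06 0 0 0 0 55; 0 0.038 0 0 0 0 55; 0 0 0 0 0 0 55; 0 0 0 0 0 0 55'
python3 - <<'E'
from h import *
o=env.observe(); print(o['time'],o['tool_pos'],Rq(o['ee_rot']).as_matrix().round(3).tolist(),o['joint_pos'].round(2))
w=cam('wrist'); s=cam('side');t=cam('top')
np.save('w.npy',w['T'])
z=lambda c,x,y,k:cv2.resize(c['color'][y:y+int(300/k),x:x+int(400/k)],(400,300),interpolation=cv2.INTER_CUBIC)
cv2.imwrite('pics/w4.png',np.vstack([np.hstack([z(w,0,0,.7825)if 0 else cv2.resize(w['color'],(400,300)),z(t,260,60,3)]),np.hstack([z(s,190,80,3),z(s,190,80,2)])]))
E
```

```text
time: 7.55
tool_pos: [0.5531, -0.1283, 0.2135]
ee_rot: [-0.0, 1.0, 0.022, -0.0]
wrist_force: [0.3, 0.5, -1.4]
grip_width: 0.0634
gripper_force: 30.0
time: 9.05
tool_pos: [0.5534, -0.128, 0.2138]
ee_rot: [0.037, 0.963, -0.204, 0.174]
wrist_force: [-0.1, 0.3, -0.8]
grip_width: 0.0635
gripper_force: 30.0
9.05 [ 0.55340242 -0.12802554  0.21382145] [[0.856, -0.406, 0.32], [-0.38, -0.914, -0.142], [0.35, -0.0, -0.937]] [-0.45 -0.14  1.94  0.01  0.98  1.54]
```

View pics/w4.png

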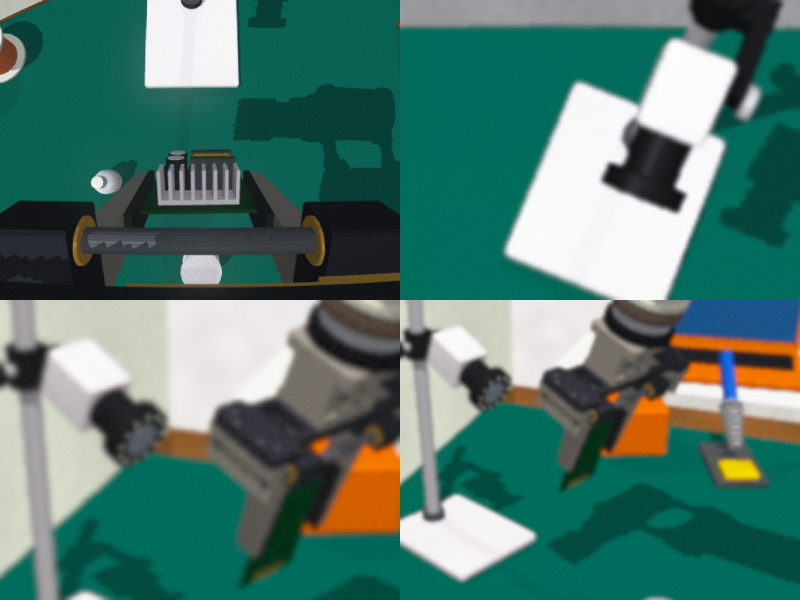

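```bash
python3 - <<'E'
from h import *
w=cam('wrist');s=cam('side');t=cam('top')
k=lambda x,y:((x+.5)*1.28-.5,(y+.5)*1.28-.5)
Q=[onz(w,k(*p),.014) for p in [(145,87),(239,87),(149,0),(236.5,0)]]; print('plate',np.round(Q,4).tolist())
v=Q[0]-Q[1]; print('front len',np.linalg.norm(v),'yaw',np.degrees(np.arctan2(-v[0],v[1])), 'mid',(Q[0]+Q[1])/2)
print('sides',[np.degrees(np.arctan2(*(Q[b]-Q[a])[[1,0]])) for a,b in((0,2),(1,3))])
print('post foot',onz(w,k(191,2),.014))
# plate by top colour
g=s['color'][105:145,220:256]; cv2.imwrite('pics/g.png',np.hstack([cv2.resize(g,None,fx=10,fy=10,interpolation=cv2.INTER_CUBIC), cv2.resize(t['color'][90:130,322:358],None,fx=10,fy=10,interpolation=cv2.INTER_CUBIC)]))
E
```

```text
plate [[0.7189, -0.1106, 0.014], [0.6588, -0.2455, 0.014], [0.8573, -0.1737, 0.014], [0.7977, -0.307, 0.014]]
front len 0.14765906114647623 yaw -24.00308216573744 mid [ 0.68885762 -0.17805289  0.014     ]
sides [np.float64(-24.52092857869547), np.float64(-23.888352769968055)]
post foot [ 0.82469015 -0.23602669  0.014     ]
```

View pics/g.png

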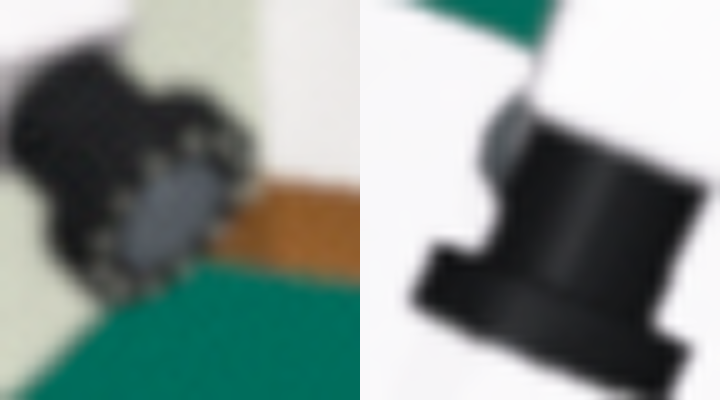

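```bash
python3 - <<'E'
from h import *
s=cam('side');t=cam('top');o=env.observe()
L,r=tri([ray(s,(236.8,125.9)),ray(t,(340.2,124.3))]); print('L tri',L.round(4),r)
th=np.radians(-24);n=np.array([-np.sin(th),np.cos(th),0])
for p0 in [(.6889,-.1781,0),(.768,-.207,0)]:
    q,d=ray(s,(236.8,125.9)); print('side/plane',(q+d*((np.array(p0)-q)@n)/(d@n)).round(4)); print('plane off',(L-p0)@n)
for a in(326.8,119.4),(353.6,129.3): print(onz(t,a,L[2]).round(4))
ph=np.radians(21)
x=np.array([np.cos(ph)*np.cos(th),np.cos(ph)*np.sin(th),np.sin(ph)]); F=L-.12*x
M=Rq(o['ee_rot']).as_matrix(); print('F',F.round(4),'in tool mm',(M.T@(F-o['tool_pos'])*1000).round(1))
E
```

```text
L tri [ 0.694  -0.1806  0.2554] [np.float64(0.0019016974951248614), np.float64(0.0019016974951247565)]
side/plane [ 0.6914 -0.1792  0.2558]
plane off -0.00018709287482849936
side/plane [ 0.6879 -0.1714  0.2591]
plane off -0.005958497616253172
[ 0.7067 -0.1525  0.2554]
[ 0.685  -0.2078  0.2554]
F [ 0.5917 -0.135   0.2124] in tool mm [34.9 -9.9 14.2]
```

```bash
python3 -m pendant '0 0 0 4 -1.5 2 55; 0 0.008 0 8 -2.5 4 55; 0 0 0 9 -3 4 55; 0 0 0 6 -2 3 55; 0 0 0 3.5 -1 1.3 55; 0 0 0 0 0 0 55; 0 0 0 0 0 0 55; 0 0 0 0 0 0 55'
python3 - <<'E'
from h import *
o=env.observe(); M=Rq(o['ee_rot']).as_matrix(); T=o['tool_pos']
print(T,M[:,0],o['wrist_force'])
s=cam('side');w=cam('wrist');t=cam('top')
# predicted board corners: parts at tool (2,0,-1.3)mm; surface x=1 (mid), top -46.3, bottom +43.7
C={'topL':(1,-32,-46.3),'topR':(1,32,-46.3),'botL':(1,-32,43.7),'botR':(1,32,43.7)}
a=cv2.resize(s['color'][105:205,225:358],(800,600),interpolation=cv2.INTER_CUBIC)[:, :400]; b=cv2.resize(w['color'][192:342,150:350],(800,600),interpolation=cv2.INTER_CUBIC)
b=cv2.resize(b,(400,300)); 
for n,c in C.items():
    X=T+M@np.array(c)/1000; p=proj(s,X)[0]; cv2.circle(a,tuple(int(v) for v in (p-[225,105]+.5)*6.01),3,(0,0,255),1); p=proj(w,X)[0]; cv2.circle(b,tuple(int(v) for v in (p-[150,192]+.5)*2),3,(0,0,255),1)
c=cv2.resize(t['color'][85:160,280:380],(400,300),interpolation=cv2.INTER_CUBIC)
cv2.imwrite('pics/f.png',np.hstack([a,np.vstack([b,c])]))
E
```

```text
time: 10.45
tool_pos: [0.5878, -0.1332, 0.2111]
ee_rot: [0.038, 0.962, -0.204, 0.178]
wrist_force: [0.2, -0.2, -1.3]
grip_width: 0.0632
gripper_force: 30.0
[ 0.58779628 -0.13315393  0.21108686] [ 0.85309063 -0.37968754  0.35787393] [ 0.18959137 -0.19065773 -1.33333345]
```

View pics/f.png

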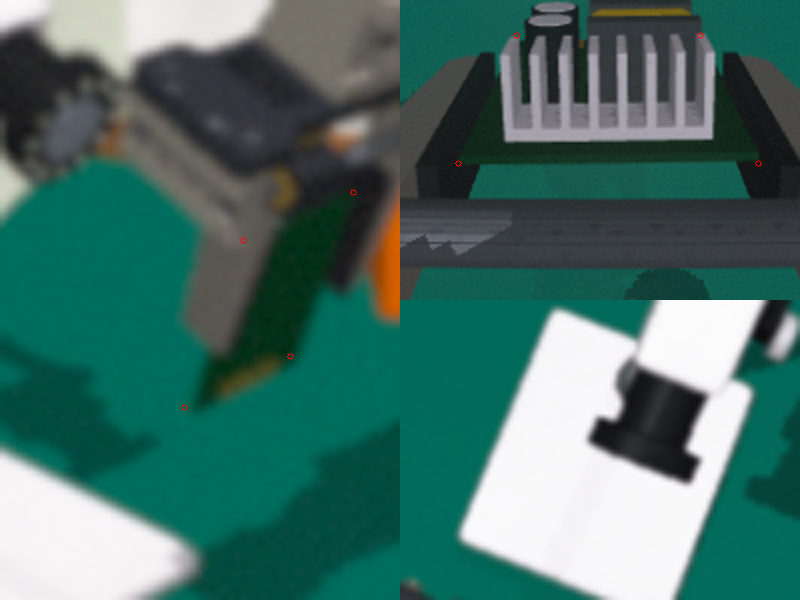

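```bash
python3 -m pendant '0 0 0 0 0 0 55; 0 0 0 0 0 0 55; 0 0 0 0 0 0 55; 0 0 0 0 0 0 55' && python3 -c "
from cell import env
print(env.sign_off())"
```

```text
time: 11.1
tool_pos: [0.5879, -0.1332, 0.211]
ee_rot: [0.038, 0.962, -0.204, 0.178]
wrist_force: [0.1, 0.7, -1.0]
grip_width: 0.0634
gripper_force: 30.0
the job is handed in; nothing more can be done
None
```

I handed the job in at 11.1 s: the power-supply board is held by its side edges at 30 N, still, at the measured focus point, facing the lens. The hand-in gave no verdict, so the position rests on my own camera measurements (lens point good to roughly 5 mm).

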